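# Load a batch plate and hang its saddle holder on the rack rail

### The arm

A 6-joint arm with a two-finger parallel gripper is mounted at the origin on the work surface. World frame = base frame: x ahead of the robot, y to its left, z up, the work surface at z = 0. Lengths are in m, angles in rad, forces in N, time in s.
With the tool pointing down it reaches from about 0.35 to 0.8 m from the base axis. Payload 7.3 kg.
Tool frame: the origin (TCP) lies on the centre line of the jaws, within the pads' length; the fingertips stand 8 mm ahead of it and the grasp point (between the pads) lies 11 mm behind it; z points along the fingers, y is the line along which they close (so a half turn about z gives the same grasp; the last joint's range is limited). The gripper opens to 85 mm and grips with 20 to 120 N. Pads are 22 mm wide; open, the fingers measure 114 mm over their backs; the gripper's body (76 mm by 85 mm) begins 54 mm behind the grasp point. The pads swing forward as they close: fully open they stand 13 mm farther back than shut.
Start: joints at [-1.298, 0.342, 1.524, -0, 1.275, -0.146], TCP at [0.214, -0.48, 0.239] pointing down, gripper open.
Joint ranges: [-2.53, 2.53], [-0.77, 2.02], [0.04, 2.7], [-1, 4.14], [0.28, 2.66], [-3.11, 3.11]. Speed limits (rad/s): [2.57, 2.57, 3.14, 3.14, 3.14, 3.14].

### API

Orientations are given as a unit quaternion [x, y, z, w].
In Python, from rig import ctrl gives the robot as it stands. Calls block until the motion is done:
- ctrl.move_ptp(position, orientation): joint-space move of the TCP to a pose.
- ctrl.servo_line(position, ori=None, feed=0.15): straight line of the TCP; ori=None keeps the orientation; feed is the mean speed in m/s.
- ctrl.movej(angles): joint-space move.
- ctrl.ungrasp() and ctrl.grab(force=None): open the fingers fully, or close them until they stop; force is the grip in N (None keeps the last).
- ctrl.hold(seconds).
- ctrl.solve_ik(position, orientation): joint angles nearest the present ones, or None.
- ctrl.read_camera(name): name is "side" or "top" or "wrist"; returns (picture, depth): 420x560x3 uint8, red, green, blue; 420x560 float32, m along the optical axis (not along the pixel's ray), 0 where there is no reading.
- ctrl.camera_params(name): a dict with "camera_matrix" (3x3 intrinsics, pixels), "extrinsics" (4x4, takes a point from camera to world coordinates). Camera axes: x right, y up, looking along -z (the intrinsics and any distortion apply to the point x, -y, -z); pixel columns grow to the right and rows downward; lengths in m; the calibration is good to about 2 mm. A picture is of the moment at which its call begins: read the wrist's pose just before it. camera_params takes no time and is no camera call; for the wrist camera it gives the pose at the moment of the call.
A pose or a line that the arm cannot do raises ctrl.PlanningError and nothing moves.
- ctrl.finish_job(): hands the job in; it is judged then, once.
Readings, each from a call of its own:
- ctrl.get_time(): time.
- ctrl.get_joints(): joint angles.
- ctrl.get_joint_vel(): joint speeds.
- ctrl.get_tau(): joint torques, N m.
- ctrl.get_tcp_pos(): TCP position.
- ctrl.get_eef_rot(): TCP orientation.
- ctrl.get_wrist_force(): force on the tool from outside, world axes, zero at the start.
- ctrl.get_torque(): the same for the moment, N m.
- ctrl.get_gripper_width(): finger opening in m.
- ctrl.get_grip_force(): force on a finger pad.
Only numpy, scipy, OpenCV 4.12 (cv2) and the standard library are available. Lean on these libraries where they do the work, as an engineer would, in place of code of your own. Each camera call takes 0.05 s, during which the arm holds its last target. There are 200 camera calls.

### The job

Take the empty steel batch holder out of its wooden rack, slide the white batch plate fully down into it, and hang the holder astride the steel rail, in the gap between the two holders already there, its plate facing the robot like theirs. Lower it gently onto the rail, leave those two hanging where they are, and leave the cheese and the brush alone.

Things in the scene. Friction and masses are not known exactly. Their poses are not given: they have to be found in the camera images.
- holder: Empty steel saddle holder, 61 wide (y), 90 tall, 0.25 kg: inverted U of 3 mm sheet, front leg at x -15 to -12, rear leg at x 12 to 15, flat top; 24 clear between legs, open below and at the sides, for the rail to pass along y. Plate channel on the front leg. Origin: mid-way between legs, mid-width, underside; x to the rear (away from robot), z up. Starts in the rack; stands freely (foot 48 x 61).
- holder_channel (a point): Centre of the holder's channel floor, 3 above its underside, 20 ahead of its origin. Channel: 55 wide, 10.5 deep (x); side walls x -28.5 to -15 in holder axes, full height, outer faces 61 apart: the firm faces to grip across the width (behind x -12 the sides are open). Front open above z 36; below, a lip whose rim flares out to x -33 at z 46. Front leg is its back wall.
- plate: White plastic batch plate 51 wide (y), 8 thick (x), 116 tall, 0.045 kg, lower corners cut 8 at 45 degrees. Origin: centre of its lower end, z up. Starts upright in the block, 86 standing out. Fully home it stands on the channel floor and 29 above the holder's top; gripped by its faces in the top 24 it goes home without fingers meeting the holder.
- rail: Fixed stand: round steel bar, 12 diameter, along its y, axis 150 above the bench, between two wooden posts (28 wide, 180 tall, centred 200 either side); the stretcher below is 51 high. Origin: on the bench below the bar's middle; x points away from the robot. A holder hanging properly has its origin 69 above the bench, under the bar.
- right_holder: Same kind of holder with its plate in, hanging loose on the rail, plate towards the robot, its top 188 above the bench; right of the gap seen from the robot (lower y). Origin and axes as holder.
- left_holder: The like on the left of the gap (higher y), 140 to 146 centre to centre from the right one: the gap is 79 to 85 wide, too narrow for fingers at a holder's sides. Origin and axes as holder.
- rack: Fixed wooden rack: base 140 x 80 x 15, three dividers 10 thick (x), 36 wide (y), tops 102 above the bench, 52 clear between. The holder stands on the base in the slot nearer the robot, its top 3 above the dividers, its sides 12 out past them. Origin: centre of the underside. May be left or right of the robot.
- block: Fixed wooden block 100 x 84 x 45 with two slots along its y, 50 apart, 30 deep; the plate stands in the one nearer the robot, the other is empty. Origin: centre of the underside. On the side away from the rack; the bench between them, short of the rail, is free.
- cheese: Bystander: yellow cheese wheel, 154 in diameter, 62 high, left of the rail stand. Origin: centre of the underside.
- brush: Bystander: brush about 200 long lying right of the rail stand. Origin: centre of its underside.

How it is judged:
At the end, for the whole second after the job is handed in: Plate down in the holder (within 5 mm of its floor). Holder at rest astride the bar between the other two (height within 9 mm, under 17 degrees off upright, 14 off the rail line), plate side to the robot. The other two still hang on the rail (z of plate in the frame of holder between -0.001 and 0.008 m and x of plate in the frame of holder between -0.026 and -0.015 m and y of plate in the frame of holder between -0.006 and 0.006 m and angle between the z axis of plate and the z axis of holder, either way round below 0.2 rad and z of holder in the frame of rail between 0.06 and 0.078 m and x of holder in the frame of rail between -0.03 and 0.03 m and x of plate in the frame of rail below 0 m and angle between holder's own z axis and vertical below 0.3 rad and angle between the y axis of holder and the y axis of rail, either way round below 0.25 rad and y of holder in the frame of right_holder above 0.05 m and y of holder in the frame of left_holder below -0.05 m and z of each of right_holder, left_holder in the frame of rail above 0.055 m and linear speed of each of holder, plate below 0.03 m/s); the robot touches nothing.
It fails at once if one of the two hanging holders is shifted more than 25 mm (distance of any of right_holder, left_holder from where it was at the start of the episode above 0.025 m).
It fails at once if the cheese or the brush is pushed more than 20 mm (distance of any of cheese, brush from where it was at the start of the episode above 0.02 m).
It fails at once if the holder is dropped or slammed onto the rail (over 40 N) (contact force between holder and rail above 40 N).
It also fails if it takes over 72 s, if anything falls off the work surface, if the arm or the gripper's body presses on something with over 40 N, if the wrist force passes 120 N, or if a joint passes its speed limit or range.

## Working session

There is one attempt and no reset: what is moved stays moved. The work goes in short steps, each a Python script; the robot and the scene stay as the last script left them, time stands still between calls to the robot, and variables do not carry over. Pictures are saved under pics/ and viewed, at most 10 in all, crops included, and the job is handed in when it is done.

```bash
ls; mkdir -p pics
cat > h.py <<'E'
import numpy as np, cv2
from rig import ctrl
from scipy.spatial.transform import Rotation as R
def cam(n):
    P=ctrl.camera_params(n); im,d=ctrl.read_camera(n); return im,d,np.array(P['camera_matrix']),np.array(P['extrinsics']),P
def cloud(d,K,T):
    v,u=np.mgrid[:d.shape[0],:d.shape[1]]
    p=np.stack([(u-K[0,2])/K[0,0]*d,-(v-K[1,2])/K[1,1]*d,-d],-1)
    return p@T[:3,:3].T+T[:3,3]
E
python3 - <<'E'
from h import *
for n in ("side","top","wrist"):
    im,d,K,T,P=cam(n); cv2.imwrite(f"pics/{n}0.png",im[...,::-1]); np.savez(f"{n}0.npz",im=im,d=d,K=K,T=T)
    print(n,P.keys(),K.round(1).tolist(),T.round(3).tolist(),(d>0).mean())
print(ctrl.get_time(),ctrl.get_eef_rot())
E
```

```text
pics
side dict_keys(['camera_matrix', 'extrinsics']) [[434.3, 0.0, 276.6], [0.0, 434.3, 207.7], [0.0, 0.0, 1.0]] [[0.76, 0.309, -0.572, -0.104], [-0.65, 0.388, -0.653, -0.741], [0.02, 0.868, 0.496, 0.623], [0.0, 0.0, 0.0, 1.0]] 0.9961437074829932
top dict_keys(['camera_matrix', 'extrinsics']) [[437.0, 0.0, 274.6], [0.0, 437.0, 212.6], [0.0, 0.0, 1.0]] [[-0.022, 0.989, -0.145, 0.363], [-1.0, -0.019, 0.025, 0.0], [0.022, 0.145, 0.989, 1.162], [0.0, 0.0, 0.0, 1.0]] 0.9960416666666667
wrist dict_keys(['camera_matrix', 'extrinsics']) [[339.4, 0.0, 275.6], [0.0, 339.4, 205.3], [0.0, 0.0, 1.0]] [[0.406, 0.88, 0.248, 0.276], [-0.914, 0.391, 0.108, -0.452], [-0.002, -0.27, 0.963, 0.374], [0.0, 0.0, 0.0, 1.0]] 0.9958673469387755
0.15 [ 9.78153346e-01  2.07883854e-01 -4.69658797e-05 -5.76511604e-04]
```

View pics/top0.png

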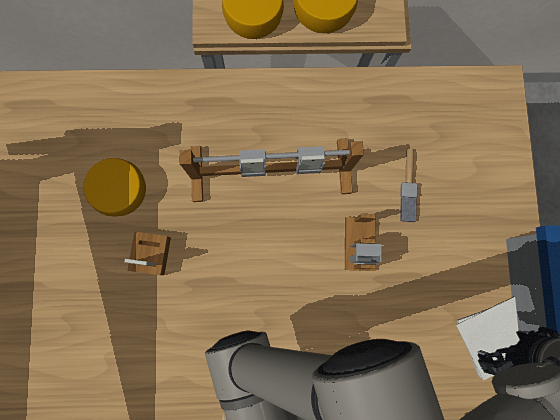

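View pics/side0.png

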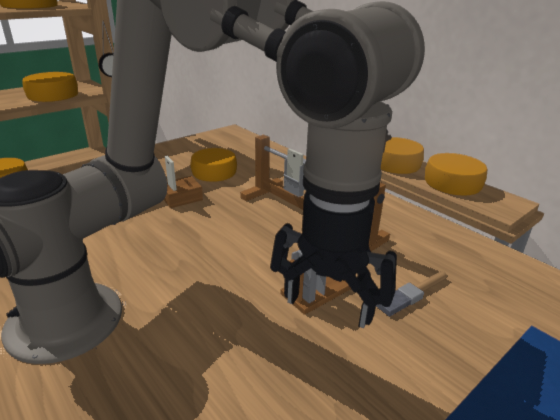

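The top view shows the rack at about (363,243) with the holder at (368,253), and the block at (150,254) with the plate at (140,262). The rail runs from (195,160) to (350,153), with the hanging holders at (253,162) and (311,160). In the side view the arm hides the rack.

Run:
```python
from h import *
f=np.load("top0.npz"); C=cloud(f['d'],f['K'],f['T'])
def reg(n,u0,u1,v0,v1,z0,z1):
    P=C[v0:v1,u0:u1].reshape(-1,3); P=P[(P[:,2]>z0)&(P[:,2]<z1)]
    if len(P)<4: print(n,len(P));return
    r=cv2.minAreaRect(P[:,:2].astype(np.float32)*1000)
    print(n,len(P),"med",np.median(P,0).round(4),"rect",np.round(r[0],1),np.round(r[1],1),round(r[2],1), "zpc",np.percentile(P[:,2],[5,95]).round(4))
reg("bench",220,300,220,300,-.1,.1)
reg("rackholder",335,395,205,280,.098,.115)
reg("rackall",335,395,205,280,.01,.2)
reg("rackbase",335,395,205,280,.008,.022)
reg("plate",110,175,225,280,.11,.2)
reg("block",110,175,225,280,.035,.055)
reg("Ltop",235,272,140,185,.18,.195);reg("Lplate",235,272,140,185,.205,.24)
reg("Rtop",290,330,140,185,.18,.195);reg("Rplate",290,330,140,185,.205,.24)
reg("barL",206,236,150,175,.14,.17);reg("bar gap",272,294,145,175,.14,.17);reg("barR",328,338,145,175,.14,.17)
reg("postL",175,210,140,205,.165,.19);reg("postR",335,365,130,200,.165,.19)
im=f['im'];a=cv2.resize(im[200:285,330:400],None,fx=5,fy=5,interpolation=2);b=cv2.resize(im[140:185,230:340],None,fx=5,fy=5,interpolation=2)
c=cv2.resize(im[220:285,110:180],None,fx=5,fy=5,interpolation=2)
o=np.zeros((600,800,3),np.uint8);o[:225,:550]=b;o[:425-225,550:]=0;o[230:555,360:710]=c;o[230:600,:350]=a[:370]
cv2.imwrite("pics/crop.png",o[...,::-1])
```

```text
bench 6371 med [ 4.088e-01  1.370e-02 -1.000e-04] rect [410.3  13.9] [212. 209.] 88.8 zpc [-0.0037  0.0035]
rackholder 500 med [ 0.4249 -0.2514  0.1041] rect [ 445.3 -252.3] [ 60.1 133.4] 85.7 zpc [0.0996 0.1073]
rackall 1764 med [ 0.439  -0.2452  0.0188] rect [ 445.3 -252.3] [ 80.9 138.9] 86.4 zpc [0.0121 0.1061]
rackbase 948 med [ 0.4675 -0.2387  0.0149] rect [ 445.6 -252.3] [ 80.9 139.6] 86.4 zpc [0.0111 0.0188]
plate 84 med [0.4045 0.2994 0.1305] rect [405.6 301.7] [50.9  8. ] 81.7 zpc [0.1222 0.1335]
block 1170 med [0.4303 0.2966 0.0449] rect [430.3 298.3] [ 85.6 100. ] 81.0 zpc [0.0409 0.0484]
Ltop 94 med [0.6272 0.0272 0.1875] rect [628.2  26.1] [ 9.2 48.9] 2.1 zpc [0.1814 0.1896]
Lplate 0
Rtop 95 med [ 0.6323 -0.1134  0.187 ] rect [ 633.1 -114.6] [ 9.6 49.1] 1.5 zpc [0.1811 0.1901]
Rplate 0
barL 153 med [0.6434 0.1011 0.1544] rect [644.5 100.2] [12.7 69.4] 2.3 zpc [0.1503 0.1582]
bar gap 112 med [ 0.6486 -0.047   0.1548] rect [649.6 -47.1] [12.4 50.7] 2.2 zpc [0.1496 0.1581]
barR 50 med [ 0.6534 -0.1667  0.1544] rect [ 654.1 -166.6] [22.2 12.6] 85.9 zpc [0.1501 0.158 ]
postL 200 med [0.6401 0.1791 0.1795] rect [641.3 179.3] [28.6 33.9] 89.8 zpc [0.1719 0.1825]
postR 199 med [ 0.6542 -0.2187  0.1793] rect [ 656.1 -219.7] [34.7 28.8] 2.0 zpc [0.1697 0.1827]
```

View pics/crop.png

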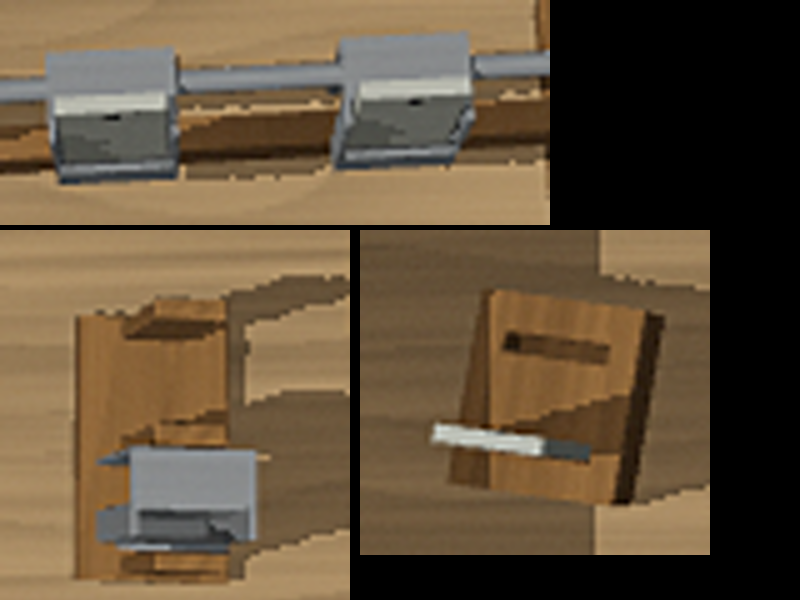

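The crop shows both hanging holders with their plates toward the robot. The holder in the rack has its channel facing the robot, and the plate stands in the block's nearer slot. The heights agree with the text: holder top 0.105, plate top 0.131, bar top 0.156 and hanging plate tops 0.188. Next is a wrist view over the holder.

```bash
cat >> h.py <<'E'
def q(deg): return (R.from_euler('z',deg,degrees=True)*R.from_euler('x',180,degrees=True)).as_quat()
E
python3 - <<'E'
from h import *
ctrl.move_ptp([0.42,-0.255,0.235],q(-3.6))
im,d,K,T,P=cam("wrist"); np.savez("w1.npz",im=im,d=d,K=K,T=T)
print(ctrl.get_time(),ctrl.get_joints().round(2) if hasattr(ctrl.get_joints(),'round') else ctrl.get_joints(),ctrl.get_tcp_pos())
cv2.imwrite("pics/w1.png",im[...,::-1])
C=cloud(d,K,T)
hsv=cv2.cvtColor(im,cv2.COLOR_RGB2HSV)
m=(hsv[...,1]<60)&(C[...,2]>.097)&(C[...,2]<.115)&(abs(C[...,1]+.255)<.06)&(abs(C[...,0]-.42)<.08)
P=C[m]; r=cv2.minAreaRect(P[:,:2].astype(np.float32)*1000); print("holder top",m.sum(),r,np.median(P[:,2]))
top=P
print("x pc",np.percentile(P[:,0],[1,5,50,95,99]).round(4),"y",np.percentile(P[:,1],[1,99]).round(4))
v,u=np.nonzero(m); print(u.min(),u.max(),v.min(),v.max())
E
```

```text
1.3667 [-0.7   0.28  1.62 -0.    1.24  0.93] [ 0.41963215 -0.25585521  0.23497168]
holder top 3022 ((416.2911682128906, -251.7323760986328), (61.00556945800781, 43.25125503540039), 87.22039794921875) 0.10548053638054253
x pc [0.3969 0.4068 0.4227 0.437  0.4385] y [-0.2818 -0.2218]
232 308 174 228
```

View pics/w1.png

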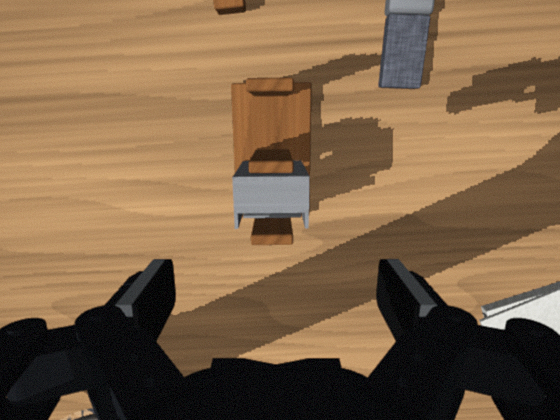

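The wrist view shows the holder top at u 232–308, v 174–228. Its top rectangle measures 61.0 x 43.3 mm against 61 x 43.5 in the text, at height 0.1055. The top-camera rack fit agrees within about 1 mm, so I'll grasp it.

Run:
```python
from h import *
yaw=-3.2; o=np.array([0.4230,-0.2519]); ax=np.array([np.cos(np.radians(yaw)),np.sin(np.radians(yaw))])
g=o-0.021*ax
ctrl.move_ptp([*g,0.16],q(yaw)); ctrl.servo_line([*g,0.062],feed=0.08)
print("f",np.round(ctrl.get_wrist_force(),1)); ctrl.grab(40)
print("w",ctrl.get_gripper_width(),ctrl.get_grip_force(),ctrl.get_tcp_pos())
ctrl.servo_line([*g,0.175],feed=0.12); print("lift f",np.round(ctrl.get_wrist_force(),1),ctrl.get_gripper_width())
p=np.array([0.45-0.021,0.0])
ctrl.move_ptp([*p,0.12],q(0)); print(ctrl.get_time())
ctrl.servo_line([*p,0.054],feed=0.08); ctrl.servo_line([*p,0.0475],feed=0.02)
print("f",np.round(ctrl.get_wrist_force(),1),ctrl.get_tcp_pos(),ctrl.get_time())
```

```text
f [-0.8  0.3 -0.3]
w 0.06045769519437098 43.92307408154011 [ 0.4022407  -0.25086703  0.06250116]
lift f [-0.3  0.6 -2. ] 0.06045848678610308
5.6
f [-0.4 -0.1 -1. ] [ 4.29092796e-01 -6.05377334e-06  4.75297963e-02] 7.05
```

```bash
cat >> h.py <<'E'
def rect(P): 
    r=cv2.minAreaRect(P[:,:2].astype(np.float32)*1000); return len(P),np.round(r[0],1),np.round(r[1],1),round(r[2],1),np.median(P[:,2]).round(4)
E
python3 - <<'E'
from h import *
p=ctrl.get_tcp_pos()
ctrl.servo_line([p[0],p[1],p[2]-0.001],feed=0.02)
print("f",np.round(ctrl.get_wrist_force(),1)); ctrl.ungrasp()
ctrl.servo_line([p[0],p[1],0.17],feed=0.15)
ctrl.servo_line([p[0],p[1],0.235],feed=0.2)
im,d,K,T,P=cam("wrist"); np.savez("w2.npz",im=im,d=d,K=K,T=T); C=cloud(d,K,T); hsv=cv2.cvtColor(im,cv2.COLOR_RGB2HSV)
m=(hsv[...,1]<60)&(C[...,2]>.08)&(C[...,2]<.1)&(abs(C[...,1])<.06)&(abs(C[...,0]-.45)<.08)
print("holder",rect(C[m]))
ctrl.move_ptp([0.405,0.300,0.25],q(81)); ctrl.hold(.2)
im,d,K,T,P=cam("wrist"); np.savez("w3.npz",im=im,d=d,K=K,T=T); C=cloud(d,K,T); hsv=cv2.cvtColor(im,cv2.COLOR_RGB2HSV)
m=(C[...,2]>.121)&(C[...,2]<.14)&(np.hypot(C[...,1]-.3,C[...,0]-.405)<.05)
print("plate",rect(C[m]))
m=(C[...,2]>.037)&(C[...,2]<.053)&(np.hypot(C[...,1]-.3,C[...,0]-.43)<.09)
print("block",rect(C[m]))
print(ctrl.get_time(),ctrl.get_tcp_pos())
cv2.imwrite("pics/w3.png",im[...,::-1])
E
```

```text
f [-4.2  1.  12.2]
holder (2855, array([ 4.428e+02, -2.000e-01]), array([60.9, 43.7]), 89.8, np.float64(0.0905))
plate (701, array([404.9, 301.8]), array([51.2,  7.8]), 80.7, np.float64(0.1314))
block (6933, array([429.4, 297.9]), array([ 83.9, 100.2]), 80.8, np.float64(0.0454))
10.5833 [0.40546416 0.29911948 0.25001765]
```

View pics/w3.png

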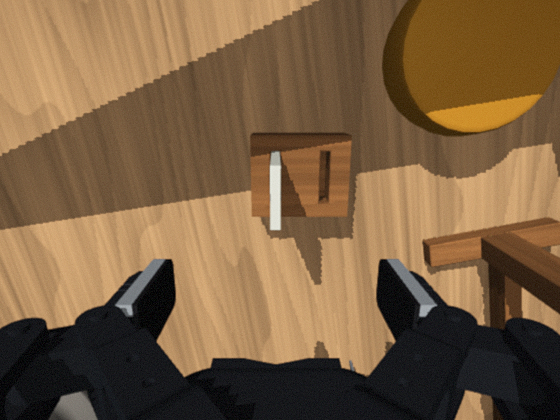

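The wrist view shows the plate's top edge at u 270–281, v 152–229, inside the block's nearer slot. It measures 51.2 x 7.8 mm at height 0.131, and the top view agrees within 1 mm.

Run:
```python
from h import *
g=[0.4049,0.3018]
ctrl.move_ptp([*g,0.17],q(80.7)); ctrl.servo_line([*g,0.117],feed=0.08); ctrl.grab(30)
print("w",ctrl.get_gripper_width(),ctrl.get_grip_force(),ctrl.get_tcp_pos(),np.round(ctrl.get_wrist_force(),1))
ctrl.servo_line([*g,0.225],feed=0.12); print("w",ctrl.get_gripper_width())
t=[0.4288,-0.0002]
ctrl.move_ptp([*t,0.225],q(89.8)); 
f0=np.array(ctrl.get_wrist_force()); print("f0",f0.round(1),ctrl.get_time())
ctrl.servo_line([*t,0.205],feed=0.08)
z=0.205
while z>0.150:
    z-=0.005; ctrl.servo_line([*t,z],feed=0.05)
    f=np.array(ctrl.get_wrist_force())-f0
    if np.abs(f).max()>4: print("contact",z,f.round(1)); break
print(ctrl.get_tcp_pos(),ctrl.get_time(),z)
im,d,K,T,P=cam("side"); cv2.imwrite("pics/s1.png",cv2.resize(im[100:310,100:380],None,fx=2.5,fy=2.5)[...,::-1])
```

```text
w 0.007245755067007102 31.593847274780273 [0.40504506 0.30187269 0.11714399] [ 1.2 -0.2  1.7]
w 0.0075563209183995995
f0 [ 0.2 -0.6 -0.2] 14.7083
[ 4.28566518e-01 -1.60032946e-04  1.49680848e-01] 17.8583 0.14999999999999994
```

View pics/s1.png

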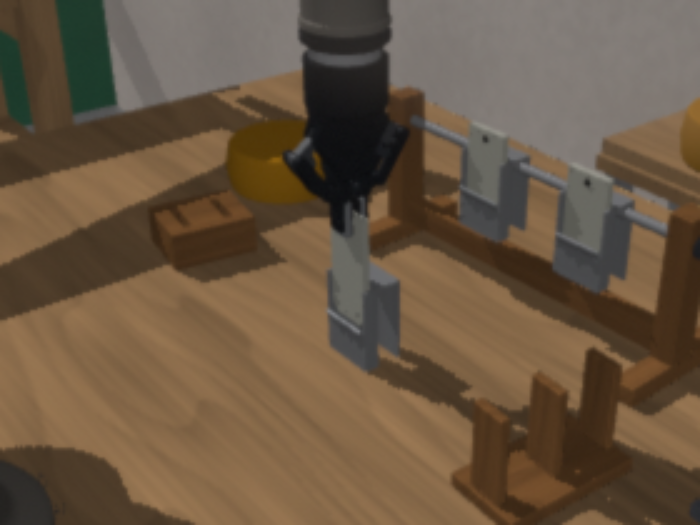

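The plate's lower end is in the channel, just at the lip (crop (350,320)), and there is no contact force. I'll keep lowering it.

Run:
```python
from h import *
t=[0.4288,-0.0002]; f0=np.array([.2,-.6,-.2]); z=.15
while z>0.1025:
    z-=0.004 if z>0.109 else 0.001
    ctrl.servo_line([*t,z],feed=0.05)
    f=np.array(ctrl.get_wrist_force())-f0
    if abs(f[2])>7 or np.abs(f).max()>12: print("contact",z,f.round(1)); break
print(ctrl.get_tcp_pos(),f.round(1),ctrl.get_time())
```

```text
contact 0.10399999999999995 [-1.9  0.4 12. ]
[ 4.29332141e-01 -2.74830962e-04  1.05051810e-01] [-1.9  0.4 12. ] 21.1583
```

Run:
```python
from h import *
ctrl.ungrasp(); ctrl.servo_line([0.4288,-0.0002,0.25],feed=0.2); ctrl.hold(.2)
im,d,K,T,P=cam("wrist"); C=cloud(d,K,T)
n=(abs(C[...,1])<.06)&(abs(C[...,0]-.44)<.06)
print("holder+",rect(C[n&(C[...,2]>.083)&(C[...,2]<.1)]),"plate",rect(C[n&(C[...,2]>.109)&(C[...,2]<.13)]))
P=C[n&(C[...,2]>.085)&(C[...,2]<.097)]; print(np.percentile(P[:,0],[1,99]).round(4),np.percentile(P[:,1],[1,99]).round(4),ctrl.get_time())
im,d,K,T,P=cam("top"); C=cloud(d,K,T)
def bar(u0,u1): 
    r=C[140:180,u0:u1].reshape(-1,3); print(rect(r[(r[:,2]>.14)&(r[:,2]<.17)]))
bar(206,236);bar(274,292)
```

```text
holder+ (2400, array([ 4.428e+02, -1.000e-01]), array([43.6, 61.1]), 0.2, np.float64(0.0904)) plate (625, array([ 4.285e+02, -2.000e-01]), array([51.3,  8.2]), 89.8, np.float64(0.1194))
[0.423 0.464] [-0.03  0.03] 23.025
(153, array([644.4, 100.2]), array([12.3, 69.2]), 1.6, np.float64(0.1545))
(90, array([649.5, -47. ]), array([40.8, 11. ]), 89.7, np.float64(0.1543))
```

The plate is home: its top is at 0.1194, 29 mm above the holder's top at 0.0904. Next is one empty-handed wrist look over the gap for accuracy.

Run:
```python
from h import *
ctrl.move_ptp([0.62,-0.044,0.31],q(92)); ctrl.hold(.2)
im,d,K,T,P=cam("wrist"); C=cloud(d,K,T)
X,Y,Z=C[...,0],C[...,1],C[...,2]
n=(abs(X-.63)<.04)
for nm,y in(("L",.026),("R",-.1146)):
    m=n&(abs(Y-y)<.045); print(nm,"plate",rect(C[m&(Z>.18)&(Z<.2)]),"holder",rect(C[m&(Z>.15)&(Z<.167)&(X<.66)]))
    P=C[m&(Z>.1525)&(Z<.165)]; print(np.percentile(P[:,0],[1,99]).round(4),np.percentile(P[:,1],[1,99]).round(4))
P=C[(abs(Y+.044)<.035)&(Z>.145)&(Z<.165)&(abs(X-.65)<.02)]; print("bar",rect(P),np.percentile(Z[(abs(Y+.044)<.035)&(abs(X-.65)<.02)],[95,99]))
cv2.imwrite("pics/w4.png",im[...,::-1]); print(ctrl.get_time())
```

```text
L plate (813, array([627.7,  24.9]), array([ 8. , 50.7]), 2.4, np.float64(0.1884)) holder (3265, array([639.3,  25.9]), array([42.1, 90. ]), 0.9, np.float64(0.1592))
[0.6209 0.6615] [-0.0169  0.0694]
R plate (576, array([ 632.2, -115.5]), array([ 8.1, 52.3]), 1.5, np.float64(0.1883)) holder (2038, array([ 642.1, -115. ]), array([37.9, 89.7]), 2.0, np.float64(0.1591))
[0.6243 0.6662] [-0.1576 -0.0716]
bar (1048, array([648.9, -44. ]), array([12. , 70.2]), 2.1, np.float64(0.1554)) [0.39882072 0.40085043]
24.1583
```

View pics/w4.png

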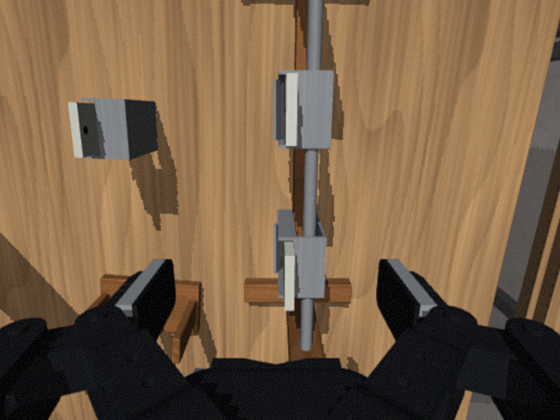

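The wrist view shows the left holder at (310,108), the right holder at (305,262) and the bar between them at u≈310. The bar is at (0.649,-0.044) with yaw 2.1°, within 1 mm of the top view.

Run:
```python
from h import *
g=[0.4445,-0.0002]
ctrl.move_ptp([*g,0.17],q(90)); ctrl.servo_line([*g,0.066],feed=0.08)
print("f",np.round(ctrl.get_wrist_force(),1)); ctrl.grab(60)
print("w",ctrl.get_gripper_width(),ctrl.get_grip_force(),ctrl.get_tcp_pos())
ctrl.servo_line([*g,0.12],feed=0.06); print("lift",np.round(ctrl.get_wrist_force(),1),ctrl.get_gripper_width())
ctrl.servo_line([*g,0.28],feed=0.15)
ctrl.move_ptp([0.56,-0.0443,0.28],q(92.1))
ctrl.servo_line([0.6443,-0.0443,0.28],feed=0.1); ctrl.hold(.3)
print(ctrl.get_tcp_pos(),np.round(ctrl.get_wrist_force(),1),ctrl.get_time())
im,d,K,T,P=cam("side"); a=cv2.resize(im[60:270,180:460],None,fx=2.5,fy=2.5)
cv2.imwrite("pics/s2.png",a[...,::-1]); np.savez("s2.npz",d=d,K=K,T=T,im=im)
im,d,K,T,P=cam("wrist");np.savez("w5.npz",d=d,K=K,T=T,im=im)
```

```text
f [0.  0.4 0.1]
w 0.037810880215076344 48.626060485839844 [ 4.44630314e-01 -2.41095221e-04  6.62778697e-02]
lift [-0.1  0.  -3.4] 0.037533425979242044
[ 0.64411398 -0.04432841  0.28024616] [ 0.4 -0.2 -3.1] 31.1333
```

View pics/s2.png

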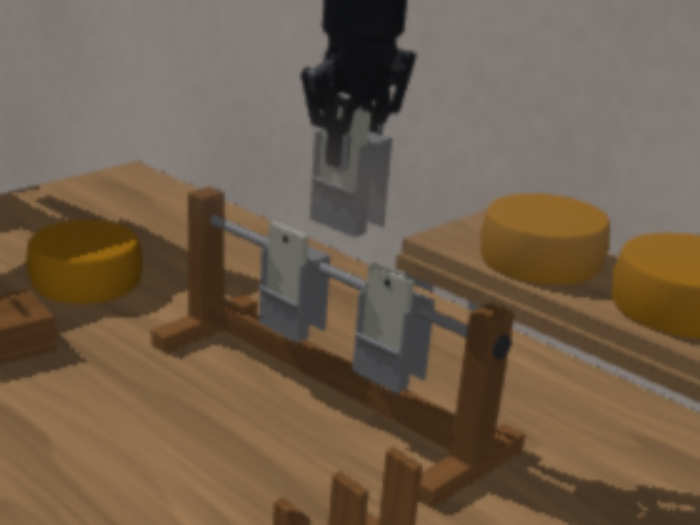

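The holder hangs upright in the gripper, directly over the gap between the two hanging holders (crop (285,280) and (385,325)). The grip width of 38 mm means the plate is pressed back against the front leg, so I'll shift the target 1 mm in x.

Run:
```python
from h import *
t=[0.6453,-0.0443]; ctrl.servo_line([*t,0.28],feed=0.03)
f0=np.array(ctrl.get_wrist_force()); z=.28
while z>0.130:
    z-=0.008 if z>0.150 else 0.001
    ctrl.servo_line([*t,z],feed=0.06 if z>.15 else 0.01)
    f=np.array(ctrl.get_wrist_force())-f0
    if abs(f[2])>2.5 or np.abs(f).max()>4: print("contact",z,f.round(1)); break
print(ctrl.get_tcp_pos(),f.round(1),ctrl.get_time())
im,d,K,T,P=cam("side"); a=cv2.resize(im[60:270,180:460],None,fx=2.5,fy=2.5)
cv2.imwrite("pics/s3.png",a[...,::-1])
```

```text
contact 0.1339999999999999 [-2.3 -1.7  7.6]
[ 0.64551693 -0.04434425  0.13527134] [-2.3 -1.7  7.6] 39.4667
```

View pics/s3.png

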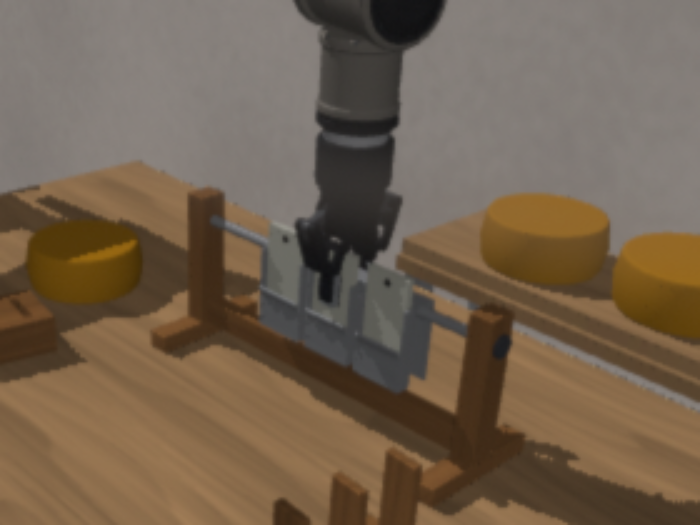

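The holder is seated on the bar between the neighbours at the expected height (TCP 0.1353), with no visible shift of the others. Now I'll release and retreat.

Run:
```python
from h import *
t=[0.6453,-0.0443]
ctrl.ungrasp(); ctrl.servo_line([*t,0.20],feed=0.05); ctrl.servo_line([*t,0.29],feed=0.12)
ctrl.servo_line([0.53,-0.0443,0.30],feed=0.15); ctrl.hold(.5)
im,d,K,T,P=cam("top"); C=cloud(d,K,T); np.savez("t9.npz",im=im,d=d)
im2,d,K,T,P=cam("side"); cv2.imwrite("pics/s4.png",cv2.resize(im2[60:270,180:460],None,fx=2.5,fy=2.5)[...,::-1])
C2=cloud(d,K,T)
for nm,CC in(("top",C),("side",C2)):
  X,Y,Z=CC[...,0],CC[...,1],CC[...,2]
  for y in(.026,-.044,-.115):
    m=(abs(Y-y)<.033)&(abs(X-.63)<.03)&(Z>.175)&(Z<.2); print(nm,y,rect(CC[m]) if m.sum()>4 else m.sum())
print(ctrl.get_time())
```

```text
top 0.026 (17, array([627.3,  46.6]), array([7.2, 8.7]), 87.2, np.float64(0.1865))
top -0.044 0
top -0.115 0
side 0.026 (103, array([625.7,  25.7]), array([10.2, 52.6]), 2.0, np.float64(0.184))
side -0.044 (105, array([624.9, -45.2]), array([54.5, 12.4]), 88.1, np.float64(0.1837))
side -0.115 (126, array([ 632.8, -114.6]), array([13.8, 53.9]), 2.0, np.float64(0.1841))
43.9417
```

View pics/s4.png

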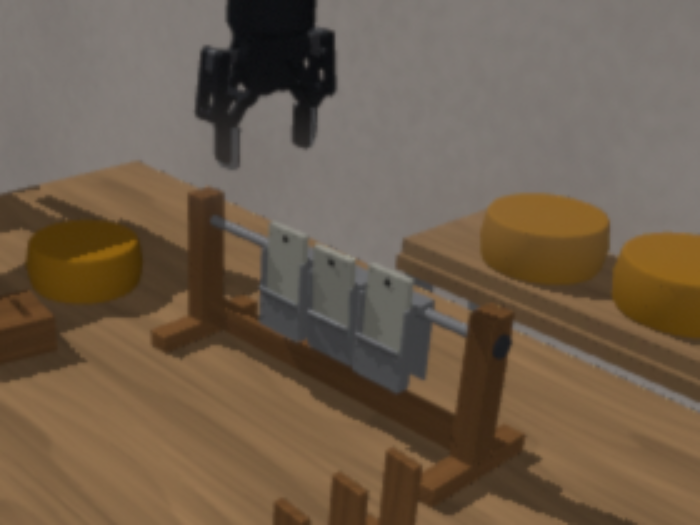

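All three hang in line. The middle plate top is level with its neighbours (0.184 for all three in the side view) and the gripper is clear.

```bash
python3 -c "
from rig import ctrl
print(ctrl.finish_job(), ctrl.get_time())"
```

```text
the job is handed in; nothing more can be done
the job is handed in; nothing more can be done
```

I put the plate fully down in the holder, hung the holder on the rail between the other two with its plate facing the robot, and handed the job in at about 44 s; no verdict came back.

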